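# Find the jar with the brass weights and park it under the small shelf

### The job

One of the three frosted jars holds the brass kitchen weights, the other two only spare corks; they look alike, so feel which is the heavy one and stand it on the cork mat under the little shelf, near the middle of the shelf's width and pushed back until it touches the stop rail. Leave the two light jars standing where they were, keep all jars upright throughout, and leave the molcajete, spoon rest and egg ring alone.

Things in the scene. Friction and masses are not known exactly. Their poses are not given: they have to be found in the camera images.
- jar_a: one of three identical corked jars of opaque frosted glass: 58 mm in diameter, glass body 75 mm tall, cork stopper 44 mm in diameter standing 12 mm above it (87 mm in all). Origin: centre of the underside; z up. Contents hidden: a jar with only a few corks weighs about 0.24 kg in all, the jar with the brass weights 0.5 to 0.75 kg
- jar_b: one of three identical corked jars of opaque frosted glass: 58 mm in diameter, glass body 75 mm tall, cork stopper 44 mm in diameter standing 12 mm above it (87 mm in all). Origin: centre of the underside; z up. Contents hidden: a jar with only a few corks weighs about 0.24 kg in all, the jar with the brass weights 0.5 to 0.75 kg
- jar_c: one of three identical corked jars of opaque frosted glass: 58 mm in diameter, glass body 75 mm tall, cork stopper 44 mm in diameter standing 12 mm above it (87 mm in all). Origin: centre of the underside; z up. Contents hidden: a jar with only a few corks weighs about 0.24 kg in all, the jar with the brass weights 0.5 to 0.75 kg
- shelf: small fixed wooden shelf, open on its -x side, which faces the jars (to the robot's right). Origin: on the work surface at the front face of the stop rail, middle of the width; +x to the back, y along the width, z up. Cork mat 8 mm thick from x = -110 to 0 mm, 160 mm wide. Stop rail x = 0 to 18 mm, 250 mm wide, 36 mm tall. A jar touching the rail has its axis at x = -29 mm
- board_edge (a point): middle of the lower front edge of the shelf's top board, 158 mm above the work surface and 47 mm in front of the rail's face. Board 250 mm wide, 12 mm thick, 65 mm deep, on two 16 mm legs at the rail's ends; three small pots up to 55 mm tall stand on it. A vertical gripper does not fit under it
- molcajete: dark basalt bowl on three legs, 136 mm in diameter, 77 mm tall; origin at the centre of its underside; a bystander
- spoon_rest: green ceramic spoon rest, round dish 88 mm in diameter and 14 mm tall with a 45 mm tongue along its +x; origin under the dish's centre; a bystander
- egg_ring: steel egg ring 84 mm in diameter, 22 mm tall, with a small upright handle on its +x side; origin at the centre of its underside; a bystander

How it is judged:
By the outcome, as a careful person would: the job done as asked, in the order asked, and still so for the second after the job is handed in, with the robot touching nothing.
It also fails if it takes over 72 s, if anything falls off the work surface, if the arm or the gripper's body presses on something with over 40 N, if the wrist force passes 120 N, or if a joint passes its speed limit or range.

### The arm

A 6-joint arm with a two-finger parallel gripper is mounted at the origin on the work surface. World frame = base frame: x ahead of the robot, y to its left, z up, the work surface at z = 0. Lengths are in m, angles in rad, forces in N, time in s.
With the tool pointing down it reaches from about 0.35 to 0.975 m from the base axis. Payload 4.9 kg.
Tool frame: the origin (TCP) lies at the very end of the fingers, on their centre line; the grasp point (between the pads) lies ctrl.hold_point_z behind it (ctrl.hold_point_z is the distance from the TCP to the grasp point, in m); z points along the fingers, y is the line along which they close (so a half turn about z gives the same grasp; the last joint's range is limited). The gripper opens to 85 mm and grips with 20 to 120 N. Pads are 22 mm wide; open, the fingers measure 114 mm over their backs; the gripper's body (76 mm by 85 mm) begins 54 mm behind the grasp point. The pads swing forward as they close: fully open they stand 13 mm farther back than shut.
Start: joints at [-1.382, 0.053, 1.613, -0, 1.476, -0.119], TCP at [0.189, -0.596, 0.231] pointing down, gripper open.
Joint ranges: [-3.01, 3.01], [-1.01, 2.22], [0.06, 2.58], [-1.02, 4.17], [0.09, 2.62], [-3.14, 3.14]. Speed limits (rad/s): [2.57, 2.57, 3.14, 3.14, 3.14, 3.14].

### API

Orientations are given as a rotation vector (axis times angle).
In Python, from station import ctrl gives the robot as it stands. The module is installed in compiled form; this text tells all that it offers.
- The arm moves only by the tool jog_arm, never from a script. Its argument "deltas" is a list of rows, each a list of 3 entries, a list of its own where there are three numbers: the closure, from -1 (fully open) to 1 (shut), then the shift along the world's x, y, z scaled (see below), then the turn, a rotation vector about the world's x, y, z scaled (see below). A call has 1 to 12 rows; each row is the pose to reach, as a shift and turn from the pose commanded when the call began, turning the shorter way round; what a row does not reach only later rows make up. The controller multiplies each number of a shift by 0.4 m and each number of a turn by 180 degrees. A row lasts 1/12 s, in which the tool goes at most 41.7 mm and 7.16 degrees, less where a joint would pass 70% of its speed; a pose out of reach is approached as far as the arm can. A call with a number of a shift or a turn outside -1 to 1 is refused whole. A call with a gripper value outside its range is refused whole. The fingers move at their own pace and stop on an object; "squeeze" is the grip in N (left out, the last holds). Time passes only in rows, so rows that repeat a pose let the fingers close. It gives the time, the measured TCP pose, the force, the opening and the grip force at its end, in the units of the state.
- ctrl.get_obs(): the state, without advancing time (a new reading comes with each control period).
- ctrl.get_image(name): name is "scene" or "top" or "wrist"; returns the picture (400x640x3 uint8, red, green, blue); there is no depth.
- ctrl.get_calibration(name): a dict with "K" (3x3 intrinsics, pixels), "extrinsics" (4x4, takes a point from world to camera coordinates). Camera axes: x right, y down, z forward; pixel columns grow to the right and rows downward; lengths in m; the calibration is good to about 2 mm. A picture is of the moment at which its call begins: read the wrist's pose just before it. get_calibration takes no time and is no camera call; for the wrist camera it gives the pose at the moment of the call.
- ctrl.finish_job(): hands the job in; it is judged then, once.
The state is a dict: "t": time; "q": joint angles; "dq": joint speeds; "effort": joint torques, N m; "tool_pos": TCP position; "tool_rot": TCP orientation; "contact_force": force on the tool from outside, world axes, zero at the start; "wrist_torque": the same for the moment, N m; "opening": finger opening in m; "grip_force": force on a finger pad.
Only numpy, scipy, OpenCV 4.12 (cv2) and the standard library are available. Lean on these libraries where they do the work, as an engineer would, in place of code of your own. Each camera call takes 0.05 s, during which the arm holds its last target. There are 200 camera calls.

## Working session

There is one attempt and no reset: what is moved stays moved. The work goes in short steps, Python scripts to look and compute and a tool call to move; the robot and the scene stay as the last step left them, time stands still between calls to the robot, and variables do not carry over. Pictures are saved under pics/ and viewed, at most 12 in all, crops included, and the job is handed in when it is done.

Besides the shell and the picture viewer there is one more tool, called after "Request:" in YAML: its name, and indented under it one key for each argument. jog_arm: Moves the arm, as the interface text tells. Its arguments: {"type":"object","properties":{"deltas":{"type":"array","items":{"type":"array"}},"squeeze":{"type":"number"}},"required":["deltas"]}

```bash
mkdir -p pics
python3 - <<'E'
from station import ctrl
import cv2,numpy as np
np.set_printoptions(precision=4,suppress=True)
for n in("scene","top"):
    cv2.imwrite(f"pics/{n}0.png",ctrl.get_image(n)[:,:,::-1]); c=ctrl.get_calibration(n); print(n,c["K"],c["extrinsics"])
print(ctrl.get_obs(),ctrl.hold_point_z)
E
```

```text
scene [[498.7579   0.     317.7713]
 [  0.     498.7579 197.0366]
 [  0.       0.       1.    ]] [[-0.575   0.818  -0.0126  0.328 ]
 [ 0.5659  0.3866 -0.7282 -0.2372]
 [-0.5908 -0.4259 -0.6853  1.7069]
 [ 0.      0.      0.      1.    ]]
top [[362.2794   0.     324.4821]
 [  0.     362.2794 202.3112]
 [  0.       0.       1.    ]] [[-0.0269 -0.9995 -0.0166  0.0071]
 [-0.9816  0.0296 -0.1888  0.542 ]
 [ 0.1892  0.0112 -0.9819  1.0272]
 [ 0.      0.      0.      1.    ]]
{'t': 0.1, 'q': array([-1.382 ,  0.0533,  1.6142,  0.    ,  1.476 , -0.119 ]), 'dq': array([-0.0001, -0.0009, -0.0059, -0.0015, -0.0006, -0.0005]), 'effort': array([ -0.0003, -39.4906, -37.1364,  -0.0001,   0.0039,  -0.    ]), 'tool_pos': array([ 0.1892, -0.5951,  0.2302]), 'tool_rot': array([-3.1026, -0.4813,  0.0001]), 'contact_force': array([0.6399, 1.1583, 0.4961]), 'wrist_torque': array([ 0.0162, -0.0471,  0.003 ]), 'grip_force': 0.0, 'opening': 0.08555691413906362} 0.0187
```

View pics/scene0.png

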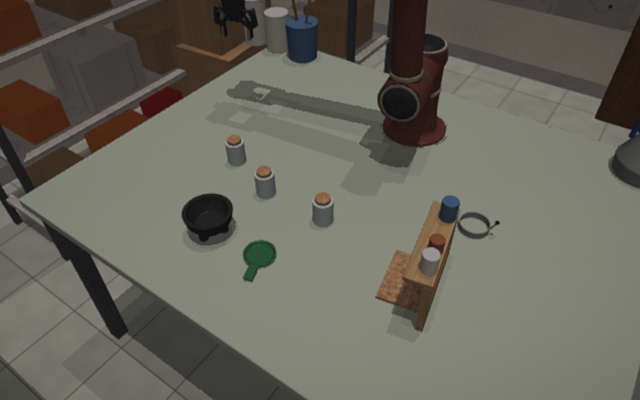

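View pics/top0.png

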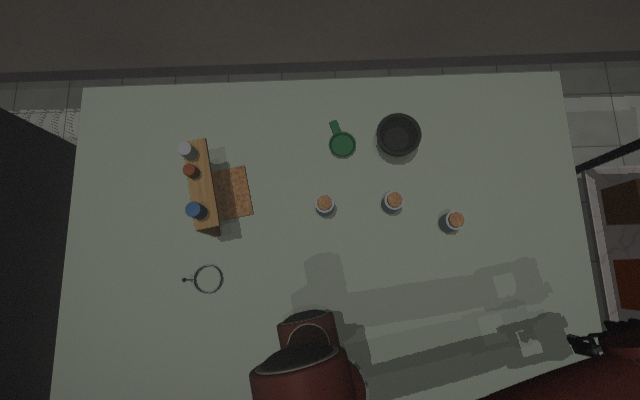

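The scene view shows the shelf near (420,260) and the jars near (235,150), (265,182) and (322,209). In the top view the corks are near (325,203), (394,200) and (455,219), and the mat is near (234,192). I'll zoom in for accuracy.

Run:
```python
import cv2,numpy as np
a=cv2.imread("pics/top0.png");b=cv2.imread("pics/scene0.png")
c=cv2.resize(a[120:250,170:300],None,fx=4.5,fy=4.5,interpolation=cv2.INTER_CUBIC)[:585]
cv2.imwrite("pics/topc.png",np.clip(c*1.6,0,255).astype('uint8'))
c=cv2.resize(b[185:335,365:515],None,fx=4,fy=4,interpolation=cv2.INTER_CUBIC)
cv2.imwrite("pics/scenec.png",np.clip(c*1.6,0,255).astype('uint8'))
for n,im in(("top",a),("scene",b)):
    h=cv2.cvtColor(im,cv2.COLOR_BGR2HSV); m=((h[...,0]<16)&(h[...,1]>80)&(h[...,2]>90)).astype('uint8')
    k,l,s,ce=cv2.connectedComponentsWithStats(m)
    for i in range(1,k):
        if s[i,4]>40: print(n,s[i],ce[i])
```

```text
top [183 163  11  11  86] [188.09302326 168.55813953]
top [230 166  23  50 626] [240.73322684 190.97603834]
top [388 192  14  15 139] [394.87769784 199.01438849]
top [317 195  15  15 138] [324.06521739 202.03623188]
top [450 212  14  15 145] [456.39310345 219.02758621]
scene [178  42  72  20 370] [220.9         51.38108108]
scene [227 135  14   9  94] [233.41489362 138.90425532]
scene [257 166  14  10 117] [263.39316239 170.41025641]
scene [315 193  16  11 138] [322.50724638 197.70289855]
scene [429 233  18  12 162] [437.37037037 238.2962963 ]
scene [376 250  38  53 947] [394.18901795 276.9186906 ]
scene [437 251  10  26  48] [441.58333333 264.66666667]
```

View pics/topc.png

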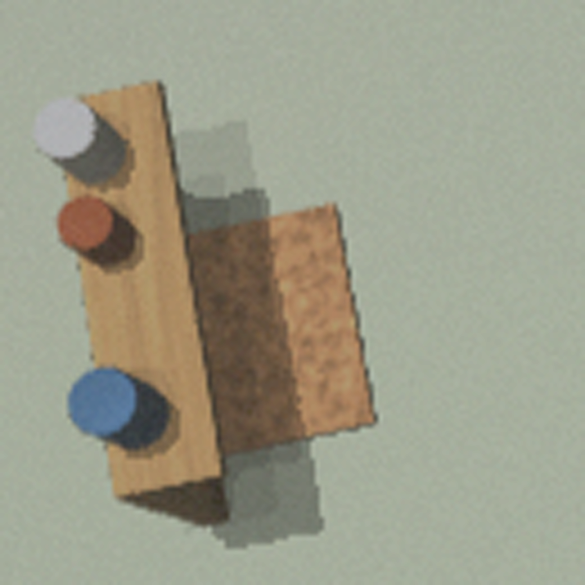

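View pics/scenec.png

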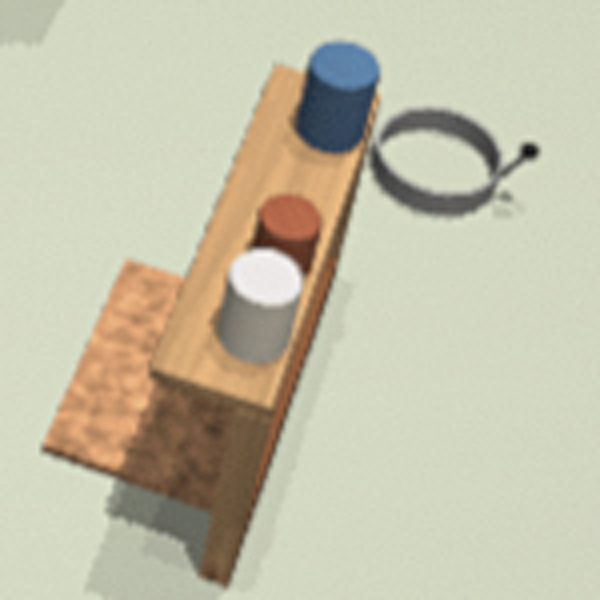

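In the top crop, the mat's front corners are at (336,204) and (376,422), and the board's front top corners at (161,82) and (221,475). In the scene crop, the mat corners are at (128,260) and (42,450), and the board corners at (278,64) and (150,375). Next I fit poses to these points.

```bash
cat > h.py <<'E'
from station import ctrl
import numpy as np
from scipy.optimize import least_squares
from scipy.spatial.transform import Rotation as R
np.set_printoptions(precision=4,suppress=True)
C={n:ctrl.get_calibration(n) for n in("top","scene")}
def proj(n,P):
    P=np.atleast_2d(P); c=C[n]; p=(c["extrinsics"][:3,:3]@P.T).T+c["extrinsics"][:3,3]; u=(c["K"]@p.T).T; return u[:,:2]/u[:,2:]
E
python3 - <<'E'
from h import *
L=np.array([[-.11,.08,.008],[-.11,-.08,.008],[-.047,.125,.170],[-.047,-.125,.170]])
t=np.array([[336,204],[376,422],[161,82],[221,475]])/4.5+[170,120]-.4
s=np.array([[42,450],[128,260],[150,375],[278,64]])/4+[365,185]-.4
W=lambda p:np.c_[R.from_euler('z',p[2]).apply(L)+[p[0],p[1],0]]
f=lambda p:np.r_[(proj("top",W(p))-t).ravel(),(proj("scene",W(p))-s).ravel()]
r=least_squares(f,[.5,.35,1.6]);print("shelf",r.x,"deg",np.degrees(r.x[2]),r.fun)
for a,b in(((324.07,202.04),(322.5,197.7)),((394.88,199.01),(263.4,170.4)),((456.4,219.03),(233.4,138.9))):
    g=lambda p,k:np.r_[proj("top",[*p,.086])[0]-a,proj("scene",[*p,.086])[0]-b][k]
    for k in (slice(0,2),slice(2,4),slice(0,4)):
        r=least_squares(g,[.5,0],args=(k,));print(r.x,end=' ')
    print(r.fun)
E
```

```text
shelf [0.6079 0.1914 4.8988] deg 280.6833775126709 [-22.3174   4.5643 -22.9939   4.9222  19.1603  -4.7558  21.0222  -4.348
  28.4974   8.4688  25.7042   7.8649 -25.5778 -10.9937 -23.1974  -7.0508]
[ 0.5362 -0.0076] [ 0.5374 -0.0065] [ 0.5366 -0.0072] [-0.1555 -0.1306 -0.0469 -0.2639]
[ 0.5389 -0.2115] [ 0.5392 -0.2097] [ 0.5388 -0.2108] [-0.2431  0.0438 -0.2159 -0.2078]
[ 0.4758 -0.3819] [ 0.4755 -0.3817] [ 0.4757 -0.3818] [-0.0247  0.0383 -0.045   0.0163]
```

Run:
```python
from h import *
L=np.array([[-.11,-.08,.008],[-.11,.08,.008],[-.047,-.125,.170],[-.047,.125,.170]])
t=np.array([[336,204],[376,422],[161,82],[221,475]])/4.5+[170,120]-.4
s=np.array([[42,450],[128,260],[150,375],[278,64]])/4+[365,185]-.4
W=lambda p:np.c_[R.from_euler('z',p[2]).apply(L)+[p[0],p[1],0]]
f=lambda p:np.r_[(proj("top",W(p))-t).ravel(),(proj("scene",W(p))-s).ravel()]
r=least_squares(f,[.5,.35,1.6]);print("shelf",r.x,"deg",np.degrees(r.x[2]),r.fun)
M=lambda l:R.from_euler('z',r.x[2]).apply(l)+[*r.x[:2],0]
print("jar goal",M([-.029,0,0]),"pre",M([-.1,0,0]),M([-.15,0,0]))
# target orient: z tool in shelf frame tilt
o=ctrl.get_obs();R0=R.from_rotvec(o['tool_rot']);print(R0.as_matrix())
for th in (0,50,):
  d=np.array([np.cos(r.x[2])*np.sin(np.radians(th)),np.sin(r.x[2])*np.sin(np.radians(th)),-np.cos(np.radians(th))])
  h=np.array([-np.sin(r.x[2]),np.cos(r.x[2]),0])
  for sg in(1,-1):
    y=sg*h; T=R.from_matrix(np.c_[np.cross(y,d),y,d]); print(th,sg,(T*R0.inv()).as_rotvec()/np.pi)
```

```text
shelf [0.5818 0.3396 1.7544] deg 100.5187973757186 [-0.7663 -0.4653 -1.0245 -0.2963 -0.9365 -1.1158 -0.3197 -0.3751  0.2226
 -1.0291 -0.4031 -0.0457 -0.2571 -1.8069 -0.5366 -0.1774]
jar goal [0.5871 0.3111 0.    ] pre [0.6001 0.2412 0.    ] [0.6092 0.1921 0.    ]
[[ 0.953   0.3029 -0.0003]
 [ 0.3029 -0.953   0.0018]
 [ 0.0002 -0.0019 -1.    ]]
0 1 [-0.0005  0.0004 -0.5395]
0 -1 [-0.0004 -0.0005  0.4605]
50 1 [ 0.1598  0.2679 -0.5011]
50 -1 [ 0.2587 -0.1557  0.4285]
```

Request:
jog_arm:
  deltas:
    - [-1,[0.7175,0.535,-0.2],[0,0,0]]
    - [-1,[0.7175,0.535,-0.2],[0,0,0]]
    - [-1,[0.7175,0.535,-0.2],[0,0,0]]
    - [-1,[0.7175,0.535,-0.2],[0,0,0]]
    - [-1,[0.7175,0.535,-0.2],[0,0,0]]
    - [-1,[0.7175,0.535,-0.2],[0,0,0]]
    - [-1,[0.7175,0.535,-0.2],[0,0,0]]
    - [-1,[0.7175,0.535,-0.2],[0,0,0]]
    - [-1,[0.7175,0.535,-0.2],[0,0,0]]
    - [-1,[0.7175,0.535,-0.2],[0,0,0]]
    - [-1,[0.7175,0.535,-0.2],[0,0,0]]
    - [-1,[0.7175,0.535,-0.2],[0,0,0]]
  squeeze: 40

```text
t: 1.1
tool_pos: [0.4761, -0.3816, 0.151]
tool_rot: [-3.104, -0.482, 0.001]
contact_force: [-0.2, 0.4, 0.3]
opening: 0.0855
grip_force: 0.0
```

Request:
jog_arm:
  deltas:
    - [-1,[0,0,-0.1],[0,0,0]]
    - [-1,[0,0,-0.2],[0,0,0]]
    - [-1,[0,0,-0.26],[0,0,0]]
    - [-1,[0,0,-0.2975],[0,0,0]]
    - [-1,[0,0,-0.2975],[0,0,0]]
    - [0,[0,0,-0.2975],[0,0,0]]
    - [1,[0,0,-0.2975],[0,0,0]]
    - [1,[0,0,-0.2975],[0,0,0]]
    - [1,[0,0,-0.2975],[0,0,0]]
    - [1,[0,0,-0.2975],[0,0,0]]
    - [1,[0,0,-0.2975],[0,0,0]]
    - [1,[0,0,-0.2975],[0,0,0]]

```text
t: 2.1
tool_pos: [0.4775, -0.3833, 0.035]
tool_rot: [3.1, 0.481, 0.003]
contact_force: [-1.7, -1.6, 6.4]
opening: 0.0558
grip_force: 44.4
```

Request:
jog_arm:
  deltas:
    - [1,[0,0,0],[0,0,0]]
    - [1,[0,0,0],[0,0,0]]
    - [1,[0,0,0.02],[0,0,0]]
    - [1,[0,0,0.04],[0,0,0]]
    - [1,[0,0,0.06],[0,0,0]]
    - [1,[0,0,0.075],[0,0,0]]
    - [1,[0,0,0.075],[0,0,0]]
    - [1,[0,0,0.075],[0,0,0]]
    - [1,[0,0,0.075],[0,0,0]]
    - [1,[0,0,0.075],[0,0,0]]
    - [1,[0,0,0.075],[0,0,0]]
    - [1,[0,0,0.075],[0,0,0]]

```text
t: 3.1
tool_pos: [0.4761, -0.3814, 0.0617]
tool_rot: [-3.104, -0.481, 0.001]
contact_force: [-0.3, 1.0, -3.3]
opening: 0.0559
grip_force: 43.6
```

Run:
```python
from h import *
for i in range(6):
    ctrl.get_image("wrist");o=ctrl.get_obs();print(o['t'],o['contact_force'],o['tool_pos'],o['effort'][1:3],o['grip_force'])
```

```text
3.15 [ 0.4316  0.0466 -2.3947] [ 0.4762 -0.3814  0.0619] [-42.1654 -34.1506] 43.642948139458895
3.2 [ 0.4144  0.1114 -3.2078] [ 0.4762 -0.3815  0.062 ] [-42.1437 -34.1426] 43.64282129332423
3.25 [-0.6228  0.7618 -2.2884] [ 0.4763 -0.3815  0.0621] [-42.1335 -34.1427] 43.643175177276134
3.3 [ 0.0395  0.6201 -2.1056] [ 0.4763 -0.3816  0.0621] [-42.1299 -34.1484] 43.6423703469336
3.35 [ 0.5436 -0.4054 -2.0592] [ 0.4763 -0.3816  0.0622] [-42.1313 -34.1564] 43.64256368950009
3.4 [ 0.0325 -0.4698 -2.442 ] [ 0.4763 -0.3816  0.0623] [-42.1355 -34.1648] 43.64318551495671
```

Only about 2.4 N, so this jar is light. I'll set it down and go to the middle jar.

Request:
jog_arm:
  deltas:
    - [1,[0,0,-0.03],[0,0,0]]
    - [1,[0,0,-0.055],[0,0,0]]
    - [1,[0,0,-0.065],[0,0,0]]
    - [1,[0,0,-0.07],[0,0,0]]
    - [1,[0,0,-0.07],[0,0,0]]
    - [1,[0,0,-0.07],[0,0,0]]
    - [0.2,[0,0,-0.07],[0,0,0]]
    - [-1,[0,0,-0.07],[0,0,0]]
    - [-1,[0,0,-0.07],[0,0,0]]
    - [-1,[0,0,-0.07],[0,0,0]]
    - [-1,[0,0,-0.07],[0,0,0]]
    - [-1,[0,0,-0.07],[0,0,0]]

```text
t: 4.4
tool_pos: [0.4763, -0.3816, 0.034]
tool_rot: [-3.104, -0.481, 0.0]
contact_force: [0.3, -0.5, -0.4]
opening: 0.0856
grip_force: 0.0
```

Request:
jog_arm:
  deltas:
    - [-1,[0,0,0.1],[0,0,0]]
    - [-1,[0,0,0.2],[0,0,0]]
    - [-1,[0,0,0.2925],[0,0,0]]
    - [-1,[0,0,0.2925],[0,0,0]]
    - [-1,[0.157,0.428,0.2925],[0,0,0]]
    - [-1,[0.157,0.428,0.2925],[0,0,0]]
    - [-1,[0.157,0.428,0.2925],[0,0,0]]
    - [-1,[0.157,0.428,0.2925],[0,0,0]]
    - [-1,[0.157,0.428,0.2925],[0,0,0]]
    - [-1,[0.157,0.428,0.2925],[0,0,0]]
    - [-1,[0.157,0.428,0.2925],[0,0,0]]

```text
t: 5.32
tool_pos: [0.5393, -0.2097, 0.1511]
tool_rot: [3.103, 0.485, -0.0]
contact_force: [0.4, -0.6, 0.7]
opening: 0.0853
grip_force: 0.0
```

Request:
jog_arm:
  deltas:
    - [-1,[0,0,-0.1],[0,0,0]]
    - [-1,[0,0,-0.2],[0,0,0]]
    - [-1,[0,0,-0.26],[0,0,0]]
    - [-1,[0,0,-0.2925],[0,0,0]]
    - [-1,[0,0,-0.2925],[0,0,0]]
    - [0,[0,0,-0.2925],[0,0,0]]
    - [1,[0,0,-0.2925],[0,0,0]]
    - [1,[0,0,-0.2925],[0,0,0]]
    - [1,[0,0,-0.2925],[0,0,0]]
    - [1,[0,0,-0.2925],[0,0,0]]
    - [1,[0,0,-0.2925],[0,0,0]]
    - [1,[0,0,-0.2925],[0,0,0]]

```text
t: 6.32
tool_pos: [0.5409, -0.2113, 0.0373]
tool_rot: [3.102, 0.481, 0.005]
contact_force: [-1.1, 0.9, 6.9]
opening: 0.0581
grip_force: 44.6
```

Request:
jog_arm:
  deltas:
    - [1,[0,0,0],[0,0,0]]
    - [1,[0,0,0],[0,0,0]]
    - [1,[0,0,0.02],[0,0,0]]
    - [1,[0,0,0.04],[0,0,0]]
    - [1,[0,0,0.06],[0,0,0]]
    - [1,[0,0,0.075],[0,0,0]]
    - [1,[0,0,0.075],[0,0,0]]
    - [1,[0,0,0.075],[0,0,0]]
    - [1,[0,0,0.075],[0,0,0]]
    - [1,[0,0,0.075],[0,0,0]]
    - [1,[0,0,0.075],[0,0,0]]
    - [1,[0,0,0.075],[0,0,0]]

```text
t: 7.32
tool_pos: [0.5388, -0.2103, 0.0638]
tool_rot: [-3.104, -0.482, 0.001]
contact_force: [-0.1, 0.6, -6.3]
opening: 0.0577
grip_force: 45.1
```

Run:
```python
from h import *
f=[]
for i in range(6):
    ctrl.get_image("wrist");o=ctrl.get_obs();f.append(o['contact_force'])
print(np.mean(f,0),o['t'],o['tool_pos'])
```

```text
[ 0.2037  0.3776 -6.7912] 7.6167 [ 0.5391 -0.2104  0.0643]
```

About 6.8 N, so the middle jar is the heavy one. I'll set it down and regrasp it with a tool tilted toward the shelf.

Request:
jog_arm:
  deltas:
    - [1,[0,0,-0.03],[0,0,0]]
    - [1,[0,0,-0.055],[0,0,0]]
    - [1,[0,0,-0.065],[0,0,0]]
    - [1,[0,0,-0.068],[0,0,0]]
    - [1,[0,0,-0.07],[0,0,0]]
    - [1,[0,0,-0.07],[0,0,0]]
    - [0.2,[0,0,-0.07],[0,0,0]]
    - [-1,[0,0,-0.07],[0,0,0]]
    - [-1,[0,0,-0.07],[0,0,0]]
    - [-1,[0,0,-0.07],[0,0,0]]
    - [-1,[0,0,-0.07],[0,0,0]]
    - [-1,[0,0,-0.07],[0,0,0]]

```text
t: 8.62
tool_pos: [0.5394, -0.2106, 0.0365]
tool_rot: [3.104, 0.481, 0.001]
contact_force: [-0.4, 0.1, -0.3]
opening: 0.0854
grip_force: 0.0
```

Request:
jog_arm:
  deltas:
    - [-1,[0,0,0.1],[0,0,0]]
    - [-1,[0,0,0.2],[0,0,0]]
    - [-1,[0,0,0.3],[0,0,0]]
    - [-1,[0,0,0.4],[0,0,0]]
    - [-1,[0,0,0.5],[0,0,0]]
    - [-1,[0,0,0.535],[0,0,0]]
    - [-1,[0,0,0.535],[0,0,0]]

```text
t: 9.2
tool_pos: [0.5416, -0.2117, 0.2569]
tool_rot: [3.098, 0.481, 0.014]
contact_force: [-0.5, 0.6, 0.3]
opening: 0.0854
grip_force: 0.0
```

```bash
cat >> h.py <<'E'
yaw=1.7544
def target(th,sg):
  t=np.radians(th); d=np.array([np.cos(yaw)*np.sin(t),np.sin(yaw)*np.sin(t),-np.cos(t)]); y=sg*np.array([-np.sin(yaw),np.cos(yaw),0])
  return R.from_matrix(np.c_[np.cross(y,d),y,d])
def fkR(q): return R.from_euler('ZYZYZ',[q[0],q[1]+q[2],q[3],q[4],q[5]+np.pi/2])
E
python3 - <<'E'
from h import *
o=ctrl.get_obs();R0=R.from_rotvec(o['tool_rot']);q=o['q']
print(o['t'],q,o['tool_pos'],"model err",(fkR(q).inv()*R0).magnitude())
for th in(50,55,60):
 for sg in(1,-1):
  T=target(th,sg)
  for az,pit in((q[0],q[1]+q[2]),(q[0]-.05,1.8),(.46,1.6),(.46,1.85)):
    w=(R.from_euler('ZY',[az,pit]).inv()*T).as_euler('ZYZ'); w[2]=(w[2]-np.pi/2+np.pi)%(2*np.pi)-np.pi; print(th,sg,az,w)
  print((T*R0.inv()).as_rotvec()/np.pi)
E
```

```text
Traceback (most recent call last):
  File "h.py", line 13, in fkR
    def fkR(q): return R.from_euler('ZYZYZ',[q[0],q[1]+q[2],q[3],q[4],q[5]+np.pi/2])
                       ~~~~~~~~~~~~^^^^^^^^^^^^^^^^^^^^^^^^^^^^^^^^^^^^^^^^^^^^^^^^^
  File "scipy/spatial/transform/_rotation.pyx", line 1413, in scipy.spatial.transform._rotation.Rotation.from_euler
ValueError: Expected axis specification to be a non-empty string of upto 3 characters, got ZYZYZ
```

```bash
sed -i "s/^def fkR.*/def fkR(q): return R.from_euler('ZYZ',[q[0],q[1]+q[2],q[3]])*R.from_euler('YZ',[q[4],q[5]+np.pi\/2])/" h.py
python3 - <<'E'
from h import *
o=ctrl.get_obs();R0=R.from_rotvec(o['tool_rot']);q=o['q']
print(o['t'],q,o['tool_pos'],"model err",(fkR(q).inv()*R0).magnitude())
for th in(50,55,60):
 for sg in(1,-1):
  T=target(th,sg)
  for az,pit in((q[0],q[1]+q[2]),(q[0]-.05,1.8),(.46,1.6),(.46,1.85)):
    w=(R.from_euler('ZY',[az,pit]).inv()*T).as_euler('ZYZ'); w[2]=(w[2]-np.pi/2+np.pi)%(2*np.pi)-np.pi; print(th,sg,az,w)
  print((T*R0.inv()).as_rotvec()/np.pi)
E
```

```text
9.2 [-0.5006 -0.0715  1.6938 -0.      1.5083  0.7624] [ 0.5416 -0.2117  0.2569] model err 7.241656516299047e-16
50 1 -0.5006327925421045 [0.7274 2.0381 2.6196]
50 1 -0.5506327925421045 [0.6535 1.9324 2.4542]
50 1 0.46 [ 0.8585  1.3411 -2.9838]
50 1 0.46 [0.9208 1.1831 3.0957]
[ 0.164   0.2686 -0.5018]
50 -1 -0.5006327925421045 [ 0.7274  2.0381 -0.522 ]
50 -1 -0.5506327925421045 [ 0.6535  1.9324 -0.6874]
50 -1 0.46 [0.8585 1.3411 0.1577]
50 -1 0.46 [ 0.9208  1.1831 -0.0459]
[ 0.2583 -0.1517  0.4304]
55 1 -0.5006327925421045 [0.814  2.0801 2.6603]
55 1 -0.5506327925421045 [0.7272 1.9869 2.4822]
55 1 0.46 [ 0.9473  1.3282 -3.0046]
55 1 0.46 [1.0147 1.1886 3.0604]
[ 0.1797  0.295  -0.4937]
55 -1 -0.5006327925421045 [ 0.814   2.0801 -0.4813]
55 -1 -0.5506327925421045 [ 0.7272  1.9869 -0.6594]
55 -1 0.46 [0.9473 1.3282 0.137 ]
55 -1 0.46 [ 1.0147  1.1886 -0.0812]
[ 0.284  -0.1671  0.4238]
60 1 -0.5006327925421045 [0.9046 2.1188 2.706 ]
60 1 -0.5506327925421045 [0.8045 2.0392 2.5153]
60 1 0.46 [ 1.0366  1.3173 -3.0266]
60 1 0.46 [1.1082 1.1972 3.0259]
[ 0.1954  0.3212 -0.4849]
60 -1 -0.5006327925421045 [ 0.9046  2.1188 -0.4356]
60 -1 -0.5506327925421045 [ 0.8045  2.0392 -0.6263]
60 -1 0.46 [1.0366 1.3173 0.115 ]
60 -1 0.46 [ 1.1082  1.1972 -0.1157]
[ 0.3095 -0.1825  0.4166]
```

Request:
jog_arm:
  deltas:
    - [-1,[0,-0.02,0],[0.2275,-0.1368,0.3373]]
    - [-1,[0,-0.05,0],[0.2275,-0.1368,0.3373]]
    - [-1,[0,-0.1,0],[0.2275,-0.1368,0.3373]]
    - [-1,[0.02,-0.15,0],[0.2275,-0.1368,0.3373]]
    - [-1,[0.04,-0.22,0],[0.2275,-0.1368,0.3373]]
    - [-1,[0.04,-0.22,0],[0.2275,-0.1368,0.3373]]
    - [-1,[0.04,-0.22,0],[0.2275,-0.1368,0.3373]]
    - [-1,[0.04,-0.22,0],[0.2275,-0.1368,0.3373]]
    - [-1,[0.04,-0.22,0],[0.2275,-0.1368,0.3373]]
    - [-1,[0.04,-0.22,0],[0.2275,-0.1368,0.3373]]
    - [-1,[0.04,-0.22,0],[0.2275,-0.1368,0.3373]]
    - [-1,[0.04,-0.22,0],[0.2275,-0.1368,0.3373]]

```text
t: 10.2
tool_pos: [0.5545, -0.2986, 0.2451]
tool_rot: [-1.849, -1.6, -0.657]
contact_force: [-0.0, -0.8, -1.6]
opening: 0.0859
grip_force: 0.0
```

Run:
```python
from h import *
o=ctrl.get_obs();R0=R.from_rotvec(o['tool_rot']);T=target(55,-1)
print(o['t'],o['q'],o['tool_pos'],(T*R0.inv()).as_rotvec()/np.pi)
g=np.array([.5391,-.2106,.048]); d=T.as_matrix()[:,2]; tcp=g+.0187*d
print("tcp",tcp,"standoff",tcp-.12*d,"units to standoff",(tcp-.12*d-o['tool_pos'])/.4,"approach",.12*d/.4)
```

```text
10.2 [-0.8275  0.3832  1.3506  0.5469  2.0029 -0.6048] [ 0.5545 -0.2986  0.2451] [ 0.0552 -0.0358  0.0848]
tcp [ 0.5363 -0.1955  0.0373] standoff [ 0.5542 -0.2922  0.1061] units to standoff [-0.0005  0.016  -0.3476] approach [-0.0449  0.2416 -0.1721]
```

Request:
jog_arm:
  deltas:
    - [-1,[0,0.016,-0.05],[0.056,-0.035,0.0845]]
    - [-1,[0,0.016,-0.1],[0.056,-0.035,0.0845]]
    - [-1,[0,0.016,-0.2],[0.056,-0.035,0.0845]]
    - [-1,[0,0.016,-0.28],[0.056,-0.035,0.0845]]
    - [-1,[0,0.016,-0.35],[0.056,-0.035,0.0845]]
    - [-1,[0,0.016,-0.35],[0.056,-0.035,0.0845]]
    - [-1,[0,0.016,-0.35],[0.056,-0.035,0.0845]]
    - [-1,[0,0.016,-0.35],[0.056,-0.035,0.0845]]

```text
t: 10.87
tool_pos: [0.5556, -0.2922, 0.112]
tool_rot: [-1.469, -1.767, -0.765]
contact_force: [-0.3, -0.1, 0.3]
opening: 0.0856
grip_force: 0.0
```

Run:
```python
from h import *
import cv2
o=ctrl.get_obs();cv2.imwrite("pics/wrist1.png",ctrl.get_image("wrist")[:,:,::-1]);R0=R.from_rotvec(o['tool_rot']);T=target(55,-1)
o=ctrl.get_obs()
print(o['t'],o['q'],o['tool_pos'],(T*R0.inv()).as_rotvec()/np.pi)
g=np.array([.5391,-.2106,.048]); d=T.as_matrix()[:,2]; tcp=g+.0187*d
print("units to tcp",(tcp-o['tool_pos'])/.4)
```

```text
10.9167 [-0.8084  0.6288  1.3088  0.5209  2.0121 -0.9711] [ 0.5561 -0.2927  0.113 ] [0.0012 0.0015 0.0007]
units to tcp [-0.0494  0.2429 -0.1892]
```

View pics/wrist1.png

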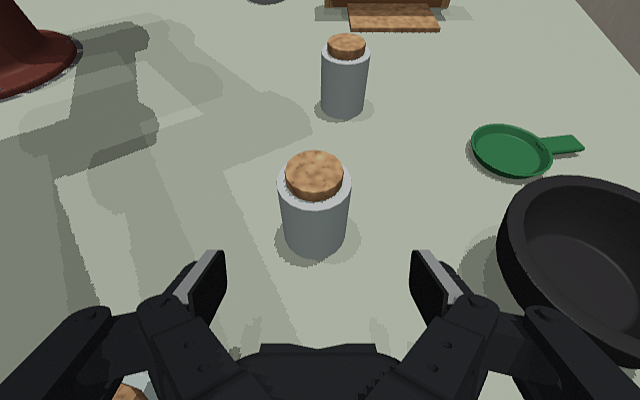

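The wrist view shows the heavy jar centred between the pads at about (313,210), with the way in clear. I'll approach and grip.

Request:
jog_arm:
  deltas:
    - [-1,[-0.012,0.06,-0.045],[0,0,0]]
    - [-1,[-0.023,0.12,-0.09],[0,0,0]]
    - [-1,[-0.035,0.18,-0.135],[0,0,0]]
    - [-1,[-0.041,0.215,-0.162],[0,0,0]]
    - [-1,[-0.046,0.242,-0.182],[0,0,0]]
    - [-1,[-0.046,0.242,-0.182],[0,0,0]]
    - [-1,[-0.046,0.242,-0.182],[0,0,0]]

```text
t: 11.5
tool_pos: [0.5376, -0.1958, 0.0391]
tool_rot: [-1.469, -1.768, -0.765]
contact_force: [-0.6, 0.3, 0.7]
opening: 0.0855
grip_force: 0.0
```

Request:
jog_arm:
  deltas:
    - [0,[0,0,0],[0,0,0]]
    - [0.2,[0,0,0],[0,0,0]]
    - [1,[0,0,0],[0,0,0]]
    - [1,[0,0,0],[0,0,0]]
    - [1,[0,0,0],[0,0,0]]
    - [1,[0,0,0],[0,0,0]]
    - [1,[0,0,0],[0,0,0]]
    - [1,[0,0,0],[0,0,0]]
    - [1,[0,0,0],[0,0,0]]
    - [1,[0,0,0],[0,0,0]]
  squeeze: 60

```text
t: 12.33
tool_pos: [0.5374, -0.1969, 0.0393]
tool_rot: [-1.469, -1.767, -0.765]
contact_force: [-1.1, -2.8, 4.7]
opening: 0.0557
grip_force: 64.6
```

Run:
```python
from h import *
import cv2
o=ctrl.get_obs();print(o)
cv2.imwrite("pics/wrist2.png",ctrl.get_image("wrist")[:,:,::-1])
```

```text
{'t': 12.3333, 'q': array([-0.7341,  0.5846,  1.5206,  0.544 ,  1.8359, -0.999 ]), 'dq': array([-0.0007,  0.    , -0.0007, -0.0014, -0.0031,  0.0001]), 'effort': array([  1.7458, -48.5567, -25.171 ,   1.5464,   1.1658,  -0.2099]), 'tool_pos': array([ 0.5374, -0.1969,  0.0393]), 'tool_rot': array([-1.469 , -1.7671, -0.7653]), 'contact_force': array([-1.0509, -2.7695,  4.6774]), 'wrist_torque': array([0.008 , 0.4191, 0.2699]), 'grip_force': 64.5717352302745, 'opening': 0.055658136127195106}
```

View pics/wrist2.png

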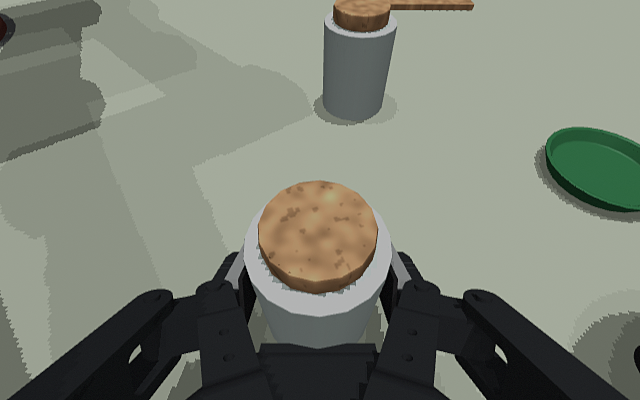

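The jar is held centred, with its cork at (318,232). I'll lift it and check the weight.

Request:
jog_arm:
  deltas:
    - [1,[0,0,0.02],[0,0,0]]
    - [1,[0,0,0.06],[0,0,0]]
    - [1,[0,0,0.12],[0,0,0]]
    - [1,[0,0,0.2],[0,0,0]]
    - [1,[0,0,0.28],[0,0,0]]
    - [1,[0,0,0.36],[0,0,0]]
    - [1,[0,0,0.42],[0,0,0]]
    - [1,[0,0,0.45],[0,0,0]]
    - [1,[0,0,0.45],[0,0,0]]
    - [1,[0,0,0.45],[0,0,0]]

```text
t: 13.22
tool_pos: [0.5366, -0.1952, 0.2168]
tool_rot: [-1.469, -1.766, -0.764]
contact_force: [-0.0, -0.6, -6.6]
opening: 0.0554
grip_force: 64.7
```

Request:
jog_arm:
  deltas:
    - [1,[0.01,0.04,0],[0,0,0]]
    - [1,[0.03,0.12,0],[0,0,0]]
    - [1,[0.045,0.21,0],[0,0,0]]
    - [1,[0.06,0.3,0],[0,0,0]]
    - [1,[0.075,0.39,0],[0,0,0]]
    - [1,[0.09,0.48,0],[0,0,0]]
    - [1,[0.11,0.57,0],[0,0,0]]
    - [1,[0.13,0.66,0],[0,0,0]]
    - [1,[0.15,0.75,0],[0,0,0]]
    - [1,[0.165,0.84,0],[0,0,0]]
    - [1,[0.176,0.9,0],[0,0,0]]
    - [1,[0.176,0.92,0],[0,0,0]]

```text
t: 14.22
tool_pos: [0.6047, 0.177, 0.2141]
tool_rot: [-1.464, -1.763, -0.758]
contact_force: [0.6, -0.3, -6.9]
opening: 0.0556
grip_force: 65.2
```

Run:
```python
from h import *
import cv2
im=ctrl.get_image("scene")[:,:,::-1]
o=ctrl.get_obs();T=target(55,-1);print(o, (T*R.from_rotvec(o['tool_rot']).inv()).as_rotvec())
cv2.imwrite("pics/scene3.png",cv2.resize(im[100:350,220:520],None,fx=2.4,fy=2.4,interpolation=2))
```

```text
{'t': 14.2667, 'q': array([-0.1886,  0.2231,  1.6612,  0.8719,  1.6811, -0.4706]), 'dq': array([-0.0571, -0.0033, -0.0043, -0.0357,  0.0316, -0.0205]), 'effort': array([ -1.1204, -46.8485, -37.1477,   3.5552,   1.6733,   0.057 ]), 'tool_pos': array([0.6045, 0.1767, 0.2142]), 'tool_rot': array([-1.4634, -1.7633, -0.7575]), 'contact_force': array([-0.154 ,  0.9247, -7.105 ]), 'wrist_torque': array([-1.2684, -0.1976,  0.0129]), 'grip_force': 65.19956809468567, 'opening': 0.05569707146128248} [ 0.0015 -0.0028 -0.0034]
```

View pics/scene3.png

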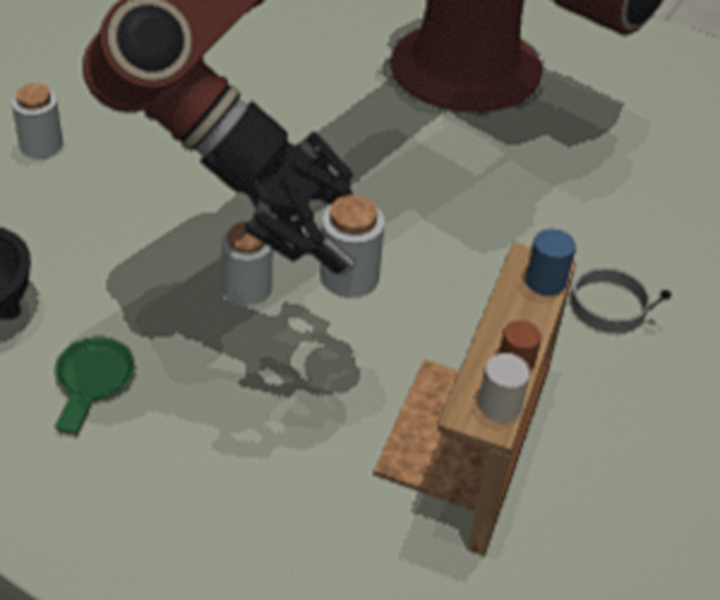

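The jar is held upright at about (352,245) in this crop and the other two are still standing. Next I'll move forward and lower in front of the mat.

Request:
jog_arm:
  deltas:
    - [1,[-0.01,0.05,0],[0,0,0]]
    - [1,[-0.015,0.12,0],[0,0,0]]
    - [1,[-0.02,0.18,-0.02],[0,0,0]]
    - [1,[-0.02,0.196,-0.07],[0,0,0]]
    - [1,[-0.02,0.196,-0.14],[0,0,0]]
    - [1,[-0.02,0.196,-0.21],[0,0,0]]
    - [1,[-0.02,0.196,-0.28],[0,0,0]]
    - [1,[-0.02,0.196,-0.34],[0,0,0]]
    - [1,[-0.02,0.196,-0.38],[0,0,0]]
    - [1,[-0.02,0.196,-0.39],[0,0,0]]
    - [1,[-0.02,0.196,-0.39],[0,0,0]]
    - [1,[-0.02,0.196,-0.39],[0,0,0]]

```text
t: 15.27
tool_pos: [0.5991, 0.2509, 0.0614]
tool_rot: [-1.468, -1.764, -0.765]
contact_force: [1.3, -0.5, -5.4]
opening: 0.0554
grip_force: 66.9
```

Run:
```python
from h import *
import cv2
for i in range(3): im=ctrl.get_image("top")[:,:,::-1]
cv2.imwrite("pics/top4.png",cv2.resize(im[110:250,160:340],None,fx=4,fy=4,interpolation=2)); im=ctrl.get_image("wrist")[:,:,::-1]
o=ctrl.get_obs();T=target(55,-1);print(o['t'],o['q'],o['tool_pos'],o['contact_force'], (T*R.from_rotvec(o['tool_rot']).inv()).as_rotvec())
cv2.imwrite("pics/wrist4.png",im)
S=np.array([.5818,.3396,0]);g=o['tool_pos']-.0187*T.as_matrix()[:,2]; print("grasp in shelf",R.from_euler('z',-yaw).apply(g-S))
```

```text
15.4667 [-0.075   0.4112  1.7185  0.9242  1.4378 -0.6022] [0.6002 0.251  0.0632] [ 0.2782 -0.19   -7.0879] [0.0025 0.0067 0.0017]
grasp in shelf [-0.1058 -0.002   0.0739]
```

View pics/wrist4.png

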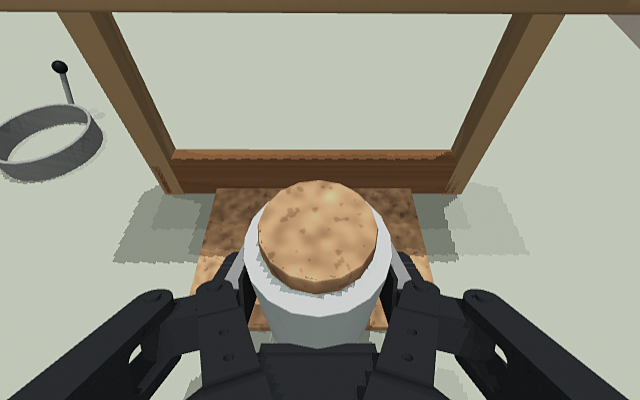

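Rail, mat and jar are centred, with the jar at column 318 against a rail mid of about 314. I'll slide in 4 mm above the mat.

Request:
jog_arm:
  deltas:
    - [1,[0,0,-0.015],[0,0,0]]
    - [1,[0,0,-0.03],[0,0,0]]
    - [1,[-0.004,0.02,-0.03],[0,0,0]]
    - [1,[-0.009,0.05,-0.03],[0,0,0]]
    - [1,[-0.015,0.08,-0.03],[0,0,0]]
    - [1,[-0.02,0.11,-0.03],[0,0,0]]
    - [1,[-0.026,0.14,-0.03],[0,0,0]]
    - [1,[-0.03,0.16,-0.03],[0,0,0]]
    - [1,[-0.032,0.172,-0.03],[0,0,0]]
    - [1,[-0.032,0.172,-0.03],[0,0,0]]
    - [1,[-0.032,0.172,-0.03],[0,0,0]]
    - [1,[-0.032,0.172,-0.03],[0,0,0]]

```text
t: 16.47
tool_pos: [0.5866, 0.3197, 0.0495]
tool_rot: [-1.469, -1.766, -0.765]
contact_force: [0.2, -0.0, -6.8]
opening: 0.0555
grip_force: 66.9
```

```bash
cat > st.py <<'E'
from h import *
f=[]
for i in range(3): ctrl.get_image("wrist");o=ctrl.get_obs();f.append(o['contact_force'])
T=target(55,-1);S=np.array([.5818,.3396,0]);g=o['tool_pos']-.0187*T.as_matrix()[:,2]
print(o['t'],o['tool_pos'],np.mean(f,0),"shelf-frame force",R.from_euler('z',-yaw).apply(np.mean(f,0)),"grasp in shelf",R.from_euler('z',-yaw).apply(g-S),"roterr",(T*R.from_rotvec(o['tool_rot']).inv()).as_rotvec())
E
python3 st.py
```

```text
16.6167 [0.5867 0.3194 0.0495] [ 0.221   0.0548 -6.8885] shelf-frame force [ 0.0135 -0.2273 -6.8885] grasp in shelf [-0.0361 -0.0012  0.0602] roterr [0.0025 0.0038 0.0026]
```

Request:
jog_arm:
  deltas:
    - [1,[0,0,-0.002],[0,0,0]]
    - [1,[0,0,-0.004],[0,0,0]]
    - [1,[0,0,-0.005],[0,0,0]]
    - [1,[0,0,-0.005],[0,0,0]]
    - [1,[0,0,-0.005],[0,0,0]]
    - [1,[0,0,-0.005],[0,0,0]]

```text
t: 17.12
tool_pos: [0.5863, 0.32, 0.0475]
tool_rot: [-1.468, -1.766, -0.765]
contact_force: [-0.1, 0.0, -6.8]
opening: 0.0558
grip_force: 67.0
```

```bash
python3 st.py
```

```text
17.2667 [0.5863 0.32   0.0475] [ 0.1397  0.2836 -6.5097] shelf-frame force [ 0.2533 -0.1892 -6.5097] grasp in shelf [-0.0354 -0.0009  0.0582] roterr [0.0024 0.0037 0.0017]
```

Nearly down; now advance in small steps while hovering just above the mat.

Request:
jog_arm:
  deltas:
    - [1,[-0.0005,0.003,0],[0,0,0]]
    - [1,[-0.001,0.006,0],[0,0,0]]
    - [1,[-0.0017,0.009,0],[0,0,0]]
    - [1,[-0.0017,0.009,0],[0,0,0]]
    - [1,[-0.0017,0.009,0],[0,0,0]]

```text
t: 17.68
tool_pos: [0.5857, 0.3237, 0.0475]
tool_rot: [-1.468, -1.766, -0.765]
contact_force: [0.3, -0.5, -6.7]
opening: 0.0554
grip_force: 67.1
```

```bash
python3 st.py
```

```text
17.8333 [0.5856 0.3236 0.0475] [ 0.0336 -0.2718 -7.1959] shelf-frame force [-0.2734  0.0166 -7.1959] grasp in shelf [-0.0317 -0.0009  0.0582] roterr [0.0023 0.0036 0.0017]
```

Request:
jog_arm:
  deltas:
    - [1,[-0.0005,0.002,0],[0,0,0]]
    - [1,[-0.0008,0.004,0],[0,0,0]]
    - [1,[-0.0008,0.004,0],[0,0,0]]
    - [1,[-0.0008,0.004,0],[0,0,0]]

```text
t: 18.17
tool_pos: [0.5856, 0.3241, 0.0476]
tool_rot: [-1.469, -1.767, -0.764]
contact_force: [-0.8, -7.3, -4.4]
opening: 0.0557
grip_force: 67.8
```

```bash
python3 st.py
```

```text
18.3167 [0.5856 0.3241 0.0476] [-1.4133 -7.3265 -3.6401] shelf-frame force [-6.9454  2.7272 -3.6401] grasp in shelf [-0.0313 -0.0009  0.0583] roterr [0.0039 0.0041 0.0015]
```

The jar touches the rail. Lower it onto the mat.

Request:
jog_arm:
  deltas:
    - [1,[0,0,-0.001],[0,0,0]]
    - [1,[0,0,-0.002],[0,0,0]]
    - [1,[0,0,-0.003],[0,0,0]]
    - [1,[0,0,-0.003],[0,0,0]]
    - [1,[0,0,-0.003],[0,0,0]]

```text
t: 18.73
tool_pos: [0.5858, 0.3241, 0.0474]
tool_rot: [-1.467, -1.766, -0.765]
contact_force: [-2.0, -8.6, -1.4]
opening: 0.0554
grip_force: 68.1
```

```bash
python3 st.py
```

```text
18.8833 [0.5858 0.3241 0.0474] [-2.0204 -9.2859 -0.302 ] shelf-frame force [-8.761   3.6818 -0.302 ] grasp in shelf [-0.0313 -0.0011  0.0581] roterr [0.0025 0.0041 0.0009]
```

Request:
jog_arm:
  deltas:
    - [1,[0,0,-0.002],[0,0,0]]
    - [1,[0,0,-0.003],[0,0,0]]
    - [1,[0,0,-0.003],[0,0,0]]
    - [1,[0,0,-0.003],[0,0,0]]

```text
t: 19.22
tool_pos: [0.5858, 0.3241, 0.0474]
tool_rot: [-1.465, -1.766, -0.765]
contact_force: [-4.2, -11.7, 4.5]
opening: 0.0552
grip_force: 68.5
```

```bash
python3 st.py
```

```text
19.3667 [0.5858 0.3241 0.0474] [ -3.4205 -11.745    3.9912] shelf-frame force [-10.9231   5.5074   3.9912] grasp in shelf [-0.0313 -0.0011  0.0581] roterr [ 0.0009  0.0039 -0.0001]
```

Seated on the mat. Release slowly, then back out along the tool axis.

Request:
jog_arm:
  deltas:
    - [0.2,[0,0,0.003],[0,0,0]]
    - [0,[0,0,0.003],[0,0,0]]
    - [-0.4,[0,0,0.003],[0,0,0]]
    - [-1,[0,0,0.003],[0,0,0]]
    - [-1,[0,0,0.003],[0,0,0]]
    - [-1,[0,0,0.003],[0,0,0]]
    - [-1,[0,0,0.003],[0,0,0]]
    - [-1,[0,0,0.003],[0,0,0]]
  squeeze: 20

```text
t: 20.03
tool_pos: [0.5855, 0.3255, 0.0467]
tool_rot: [-1.467, -1.766, -0.766]
contact_force: [-0.1, 0.1, -0.8]
opening: 0.0858
grip_force: 0.0
```

```bash
python3 st.py
```

```text
20.1833 [0.5853 0.3253 0.0464] [ 0.1335  0.025  -0.0171] shelf-frame force [ 0.0002 -0.1358 -0.0171] grasp in shelf [-0.03   -0.0008  0.0571] roterr [0.0022 0.0036 0.0016]
```

Request:
jog_arm:
  deltas:
    - [-1,[0.005,-0.026,0.019],[0,0,0]]
    - [-1,[0.015,-0.08,0.057],[0,0,0]]
    - [-1,[0.026,-0.14,0.1],[0,0,0]]
    - [-1,[0.037,-0.2,0.143],[0,0,0]]
    - [-1,[0.049,-0.262,0.187],[0,0,0]]
    - [-1,[0.049,-0.3,0.25],[0,0,0]]
    - [-1,[0.049,-0.3,0.3],[0,0,0]]
    - [-1,[0.049,-0.3,0.3],[0,0,0]]
    - [-1,[0.049,-0.3,0.3],[0,0,0]]

```text
t: 20.93
tool_pos: [0.606, 0.2042, 0.1681]
tool_rot: [-1.469, -1.768, -0.768]
contact_force: [0.0, 0.0, -0.4]
opening: 0.0852
grip_force: 0.0
```

```bash
python3 st.py
python3 - <<'E'
from h import *
import cv2
cv2.imwrite("pics/wrist5.png",ctrl.get_image("wrist")[:,:,::-1])
c=ctrl.get_calibration("wrist");C["wrist"]=c
S=np.array([.5818,.3396,0]);M=lambda l:R.from_euler('z',yaw).apply(l)+S
print("expected cork top",proj("wrist",M([[-.029,0,.095],[-.029,.022,.095],[-.029,-.022,.095],[-.029-.022,0,.095],[-.007,0,.095],[0,.125,.036],[0,-.125,.036],[0,.08,.008],[0,-.08,.008],[-.058,0,.008]])))
im=ctrl.get_image("scene")[:,:,::-1]; cv2.imwrite("pics/scene5.png",im)
E
```

```text
21.0833 [0.6039 0.2053 0.1648] [-0.2205  0.2692  0.2207] shelf-frame force [0.3049 0.1676 0.2207] grasp in shelf [-0.1514  0.0027  0.1755] roterr [0.0025 0.001  0.0013]
expected cork top [[320.1023 184.6338]
 [295.422  184.6445]
 [344.7783 184.6231]
 [320.2638 204.2549]
 [319.9561 166.8625]
 [205.6887 199.9904]
 [433.3379 199.8793]
 [250.9542 214.772 ]
 [387.8599 214.6979]
 [319.6917 259.7106]]
```

View pics/wrist5.png

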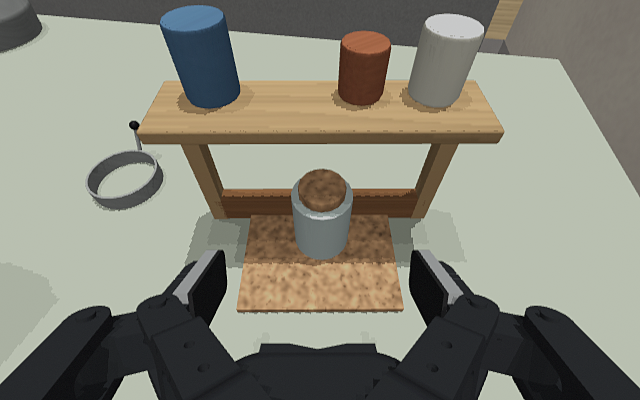

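View pics/scene5.png

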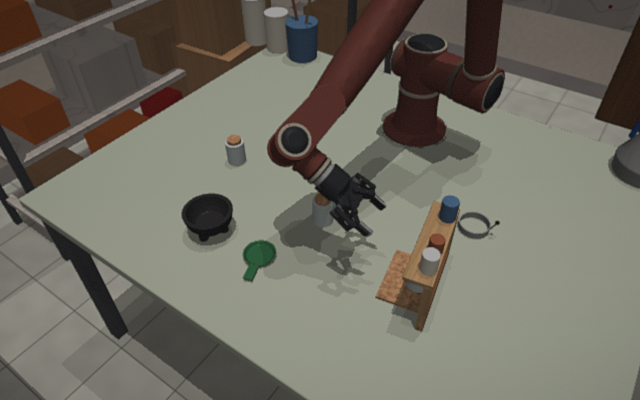

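The wrist view shows the jar upright with its cork at (322,189), mid-shelf and against the rail. The bystanders and light jars haven't moved. To be sure of contact I'll nudge it gently with closed fingers.

Request:
jog_arm:
  deltas:
    - [0,[0,0,0],[0,0,0]]
    - [1,[0,0,-0.05],[0,0,0]]
    - [1,[0,0,-0.12],[0,0,0]]
    - [1,[0,0.02,-0.2],[0,0,0]]
    - [1,[-0.005,0.05,-0.26],[0,0,0]]
    - [1,[-0.01,0.08,-0.3],[0,0,0]]
    - [1,[-0.012,0.11,-0.32],[0,0,0]]
    - [1,[-0.014,0.12,-0.32],[0,0,0]]
    - [1,[-0.014,0.12,-0.32],[0,0,0]]
    - [1,[-0.014,0.12,-0.32],[0,0,0]]
    - [1,[-0.014,0.12,-0.32],[0,0,0]]

```text
t: 22.1
tool_pos: [0.6007, 0.2529, 0.0401]
tool_rot: [-1.468, -1.768, -0.768]
contact_force: [-0.4, -0.5, -0.7]
opening: 0.0
grip_force: 0.0
```

```bash
cat >> st.py <<'E'
print("tcp in shelf",R.from_euler('z',-yaw).apply(o['tool_pos']-S),o['opening'])
E
python3 st.py
```

```text
22.25 [0.6003 0.2527 0.0395] [ 0.5551 -0.037   0.3601] shelf-frame force [-0.1378 -0.539   0.3601] grasp in shelf [-0.1042 -0.0024  0.0503] roterr [0.0025 0.0059 0.0024]
tcp in shelf [-0.0889 -0.0024  0.0395] 9.349449430664918e-05
```

Request:
jog_arm:
  deltas:
    - [1,[-0.003,0.015,0],[0,0,0]]
    - [1,[-0.006,0.03,0],[0,0,0]]
    - [1,[-0.008,0.042,0],[0,0,0]]
    - [1,[-0.009,0.049,0],[0,0,0]]
    - [1,[-0.0095,0.052,0],[0,0,0]]
    - [1,[-0.01,0.055,0],[0,0,0]]
    - [1,[-0.01,0.055,0],[0,0,0]]
    - [1,[-0.01,0.055,0],[0,0,0]]

```text
t: 22.92
tool_pos: [0.5953, 0.2752, 0.0382]
tool_rot: [-1.468, -1.766, -0.765]
contact_force: [-0.1, 0.3, 0.4]
opening: -0.0003
grip_force: 0.0
```

```bash
python3 st.py
```

```text
23.0667 [0.5955 0.275  0.0383] [ 0.3371 -0.214  -0.2604] shelf-frame force [-0.2719 -0.2924 -0.2604] grasp in shelf [-0.0813 -0.0016  0.049 ] roterr [0.0024 0.0037 0.0019]
tcp in shelf [-0.066  -0.0016  0.0383] -0.0003905227588802355
```

No contact yet; continue in 0.8 mm steps.

Request:
jog_arm:
  deltas:
    - [1,[-0.0004,0.002,0],[0,0,0]]
    - [1,[-0.0008,0.004,0],[0,0,0]]
    - [1,[-0.0012,0.006,0],[0,0,0]]
    - [1,[-0.0014,0.008,0],[0,0,0]]
    - [1,[-0.0014,0.008,0],[0,0,0]]

```text
t: 23.48
tool_pos: [0.595, 0.278, 0.0383]
tool_rot: [-1.469, -1.767, -0.765]
contact_force: [0.5, -4.3, -0.5]
opening: -0.0002
grip_force: 1.8
```

```bash
python3 st.py
```

```text
23.6333 [0.595  0.278  0.0383] [-0.0843 -3.7788  0.5628] shelf-frame force [-3.6999  0.7728  0.5628] grasp in shelf [-0.0783 -0.0017  0.049 ] roterr [0.003 0.004 0.002]
tcp in shelf [-0.063  -0.0017  0.0383] 0.00034995452509714863
```

Request:
jog_arm:
  deltas:
    - [1,[-0.0004,0.002,0],[0,0,0]]
    - [1,[-0.0006,0.003,0],[0,0,0]]
    - [1,[-0.0006,0.003,0],[0,0,0]]
    - [1,[-0.0006,0.003,0],[0,0,0]]

```text
t: 23.97
tool_pos: [0.5956, 0.2784, 0.0383]
tool_rot: [-1.47, -1.767, -0.766]
contact_force: [1.0, -8.1, 0.4]
opening: -0.0
grip_force: 4.2
```

```bash
python3 st.py
```

```text
24.1167 [0.5956 0.2784 0.0383] [ 1.4915 -8.3876  0.8848] shelf-frame force [-8.519   0.0649  0.8848] grasp in shelf [-0.078  -0.0024  0.049 ] roterr [0.0042 0.0054 0.0032]
tcp in shelf [-0.0626 -0.0024  0.0383] 5.911841561399023e-05
```

The force rises to 8.5 N with hardly any motion, so the jar is firmly on the rail. Back off and up.

Request:
jog_arm:
  deltas:
    - [1,[0.004,-0.02,0],[0,0,0]]
    - [1,[0.012,-0.06,0.01],[0,0,0]]
    - [1,[0.023,-0.12,0.06],[0,0,0]]
    - [1,[0.035,-0.18,0.13],[0,0,0]]
    - [1,[0.035,-0.19,0.22],[0,0,0]]
    - [1,[0.035,-0.19,0.3],[0,0,0]]
    - [1,[0.035,-0.19,0.36],[0,0,0]]
    - [1,[0.035,-0.19,0.36],[0,0,0]]
    - [1,[0.035,-0.19,0.36],[0,0,0]]
    - [1,[0.035,-0.19,0.36],[0,0,0]]

```text
t: 24.95
tool_pos: [0.6081, 0.2032, 0.1816]
tool_rot: [-1.468, -1.765, -0.764]
contact_force: [1.0, 1.0, -0.6]
opening: 0.0
grip_force: 0.0
```

```bash
python3 st.py
python3 - <<'E'
from h import *
import cv2
a=ctrl.get_image("wrist")[:,:,::-1]; b=ctrl.get_image("scene")[:,:,::-1]
cv2.imwrite("pics/fin.png",np.vstack([a[60:330,100:540],b[100:370,120:560]]))
E
```

```text
25.1 [0.6075 0.2036 0.1803] [ 0.1791 -0.4501  0.0684] shelf-frame force [-0.4753 -0.0939  0.0684] grasp in shelf [-0.1537 -0.0005  0.1911] roterr [0.002  0.     0.0015]
tcp in shelf [-0.1384 -0.0005  0.1803] -0.0003066010022667338
```

View pics/fin.png

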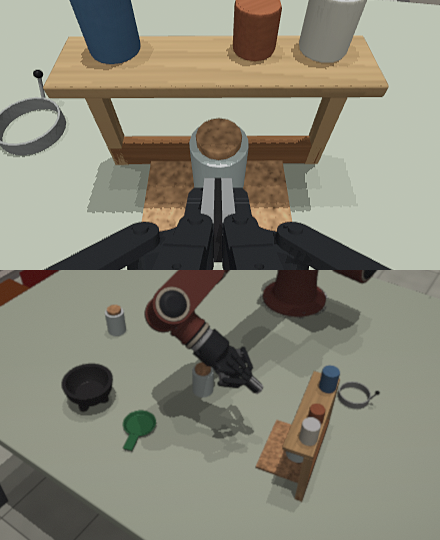

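The jar stands upright against the rail at mid-shelf (cork at (219,138) in the crop). The other two jars and the bystanders are in place, and the robot is clear.

```bash
python3 -c "
from station import ctrl
print(ctrl.finish_job())"
```

```text
the job is handed in; nothing more can be done
None
```

The heavy jar was the middle one (about 0.7 kg): it now stands upright on the cork mat at mid-shelf, pushed against the stop rail, and I handed the job in at about 25 s; of the two light jars, one was lifted and set back down on its spot, the other was never touched, and the molcajete, spoon rest and egg ring were left alone.

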